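# Click the filter carrier onto the lamp stand's post

## Robot

A 6-joint arm with a two-finger parallel gripper is mounted at the origin on the work surface. World frame = base frame: x ahead of the robot, y to its left, z up, the work surface at z = 0. Lengths are in m, angles in rad, forces in N, time in s.
With the tool pointing down it reaches from about 0.3 to 0.775 m from the base axis. Payload 14.6 kg.
Tool frame: the origin (TCP) lies between the finger pads; the fingertips stand 11 mm ahead of it and the grasp point (between the pads) lies 8 mm behind it (tip_reach is the distance from the TCP to the fingertips, in m); z points along the fingers, y is the line along which they close (so a half turn about z gives the same grasp; the last joint's range is limited). The gripper opens to 85 mm and grips with 20 to 120 N. Pads are 22 mm wide; open, the fingers measure 114 mm over their backs; the gripper's body (76 mm by 85 mm) begins 54 mm behind the grasp point. The pads swing forward as they close: fully open they stand 13 mm farther back than shut.
Start: joints at [1.229, 0.3, 1.521, -0, 1.321, -0.067], TCP at [0.149, 0.529, 0.242] pointing down, gripper open.
Joint ranges: [-3.03, 3.03], [-0.79, 2.21], [0.23, 2.52], [-1.04, 4.18], [0, 3.07], [-2.55, 2.55]. Speed limits (rad/s): [2.22, 2.22, 2.57, 3.14, 3.14, 3.14].

## Interface

Orientations are given as a rotation vector (axis times angle).
In Python, from station import get_state, snapshot, finish_job, recognise, pinpoint, tip_reach gives the robot as it stands.
- The arm moves only by the shell command python3 -m inch 'ROWS' [FORCE]. ROWS is JSON, a list of rows, each a list of 3 entries, a list of its own where there are three numbers: the turn, a rotation vector about the tool's x, y, z in degrees, then the shift along the tool's x, y, z in m, then the opening, from -1 (shut) to 1 (fully open). In form: [[[rx, ry, rz], [dx, dy, dz], grip], ...]. A call has 1 to 12 rows; each row shifts and turns the commanded pose from where the row before left it, along the tool's axes as they then stand; what a row does not reach is not made up. A row lasts 1/10 s, in which the tool goes at most 50 mm and 8.59 degrees, less where a joint would pass 70% of its speed; a pose out of reach is approached as far as the arm can. A call is refused whole if a number of a shift passes 0.05 or a number of a turn 8.59, either way. A call with a gripper value outside its range is refused whole. The fingers move at their own pace and stop on an object; FORCE is the grip in N (left out, the last holds). Time passes only in rows, so rows that do not move let the fingers close. It gives the time, the measured TCP pose, the force, the opening and the grip force at its end, in the units of the state.
- get_state(): the state, without advancing time (a new reading comes with each control period).
- snapshot(name): name is "side" or "top"; returns a dict with "color" (400x640x3 uint8, red, green, blue), "vertical_fov" (degrees; the focal length in pixels is half the picture's height over the tangent of half this angle, whatever the lens; pixels are square), "cx", "cy" (the principal point, pixels), "R" (3x3) and "t" (3): a world point X has camera coordinates R X + t. Camera axes: x right, y down, z forward; pixel columns grow to the right and rows downward; lengths in m; the calibration is good to about 2 mm. A picture is of the moment at which its call begins. There is no depth.
- finish_job(): hands the job in; it is judged then, once.
Trained networks look in a picture, given as the dict that the camera call returned (one of the last four; its "shot" number tells which), for a name from the list of things; names that differ only in an ending like _2 or _b are one class to them, and where a whole thing is asked for, a point or a joint stands for the part that bears it (a point fixed in the world has none). Each returns a list of dicts, best first, with "conf" (0 to 1); they miss things now and then, are a little off and sometimes report something else, mostly with a low value. They report only what shows in the picture. A call takes as long as a camera call. They do not tell look-alikes from the thing itself.
- recognise(label, picture): "at" ([x, y, z] in m, in the coordinates of the camera as it stood for that picture, good to about 4 mm: the middle of the surface that is visible of it).
- pinpoint(label, picture): "at" ([x, y, z] in m, in the coordinates of the camera as it stood for that picture, good to about 4 mm: a listed point, or the origin of a listed thing).
The state is a dict: "time_s": time; "joint_pos": joint angles; "joint_vel": joint speeds; "joint_efforts": joint torques, N m; "position": TCP position; "eef_rot": TCP orientation; "force": force on the tool from outside, world axes, zero at the start; "moment": the same for the moment, N m; "gripper_width": finger opening in m; "gripper_force": force on a finger pad.
Only numpy, scipy, OpenCV 4.12 (cv2) and the standard library are available. Lean on these libraries where they do the work, as an engineer would, in place of code of your own. Each camera call takes 0.05 s, during which the arm holds its last target. There are 200 camera calls.

## Task

Fit the filter carrier to the lamp stand: slide its bored block down over the upright post, with the glass filter above the lamp's round window, until you feel the post's two sprung balls click fully home into the groove inside the block, and only then let go, so that the balls hold it there: neither short of the click nor driven on past it. Push gently (the click takes about 10 N; 30 N is too much) and leave the other things on the bench alone.

Things in the scene. Friction and masses are not known exactly. Their poses are not given: they have to be found in the camera images.
- block_centre (a point): centre of the carrier's bare aluminium block, 36 x 36 mm across, 64 mm tall. z = bore axis, up; x = towards the filter; the +y and -y faces are free to grip over the full height. The bore is 18 mm wide, right through, with an inner ring groove 26 mm wide and 6 mm high centred 4 mm below this point. Grip no lower than this point: clicked in, the post stands up to 36 mm above it
- carrier: the filter carrier: bored block, flat arm and round filter in one loose piece, 0.1 to 0.25 kg, starting upright on the bench. Origin under the block's centre, on the bore axis; x towards the filter, z up. The arm, 14 mm wide and 6 mm thick, leaves the block's +x face flush with its underside
- filter (a point): centre of the carrier's round filter, a glass disc in a dark steel ring 44 mm wide and 7 mm thick at the end of the arm, 62 mm along +x from the bore axis and 28.5 mm below the block's centre; it rests on the bench at the start
- lamp: the lamp stand, fixed: a white housing 150 x 90 mm, top 60 mm above the bench, with a round window and an upright post on top, both on its long middle line. Origin on the bench under the housing's centre; x = from the post (at -35 mm) to the window (at +27 mm). Smooth: friction about 0.3
- post_tip (a point): top centre of the upright steel post, 146 mm above the bench. The post is 16 mm in diameter (1 mm free all round in the bore); its top 6 mm taper to 7 mm wide. The upper 76 mm are free; below is a 30 mm wide flange. Clicked in, the block's centre is 12 to 36 mm below this point and its underside hangs at least 8 mm above the flange
- window (a point): centre of the lamp's round window on top of the housing, 68 mm above the bench and 62 mm along the lamp's +x from the post; its dark rim is 48 mm wide. The clicked-in carrier stays clear above it
- objective: small steel microscope objective, 32 mm wide, 48 mm tall, standing; origin under its centre; to be left alone
- oil_bottle: small amber bottle, 26 mm wide, 55 mm tall, standing; origin under its centre; to be left alone
- slide_box: blue slide box 85 x 150 x 32 mm; origin under its centre; to be left alone
- mouse: black computer mouse about 75 x 60 x 34 mm; origin under it; to be left alone
- dish: white dish, 90 mm wide, 18 mm tall; origin under its centre; to be left alone
- driver: screwdriver 160 mm long, lying; origin near its middle; to be left alone
- spare_ring: loose dark ring 44 mm wide, 8 mm high, no block; origin under its centre; to be left alone
- jar: white jar 60 mm wide, 70 mm tall; origin under its centre; to be left alone
- ball_rear (a joint): one of two sprung steel balls (6.4 mm wide) set opposite each other in the post, this one facing away from the window: 0 = out, 2.8 mm proud of the post; grows as it is pressed in (m): by 1 mm or more in the plain bore, 0 again in the groove. Both are at one height, which differs each time and is not measured: 16 to 40 mm below the post's tip
- ball_front (a joint): the opposite ball, facing the window; same values. Feel on lowering: resistance starts with the block's underside 2 to 4 mm above the balls and climbs to 5 to 9 N; then nearly free sliding; about 30 mm after the first resistance a downward tug of 5 to 8 N over 3 to 5 mm as the groove comes, fading to none when the balls are fully in: the click. Pushing on, it resists again by 5 to 9 N
There are look-alikes about, which are no part of the job. Leave any yellow look-alike of the carrier alone.

How it is judged:
By the outcome, as a careful person would: the job done as asked, in the order asked, and still so for the second after the job is handed in, with the robot touching nothing.
It also fails if it takes over 54 s, if anything falls off the work surface, if the arm or the gripper's body presses on something with over 40 N, if the wrist force passes 120 N, or if a joint passes its speed limit or range.

## Working session

There is one attempt and no reset: what is moved stays moved. The work goes in short steps, Python scripts to look and compute and a shell command to move; the robot and the scene stay as the last step left them, time stands still between calls to the robot, and variables do not carry over. Pictures are saved under pics/ and viewed, at most 10 in all, crops included, and the job is handed in when it is done.

```bash
mkdir -p pics; cat > h.py <<'E'
from station import *
import numpy as np, cv2
def world(p,at): return np.array(p["R"]).T@(np.array(at)-np.array(p["t"]))
def pix(p,X):
    c=np.array(p["R"])@np.array(X)+np.array(p["t"]); f=200/np.tan(np.radians(p["vertical_fov"]/2))
    return np.array([p["cx"]+f*c[0]/c[2],p["cy"]+f*c[1]/c[2]])
def save(p,n,box=None,s=1):
    im=p["color"][:,:,::-1]
    if box: im=im[box[1]:box[3],box[0]:box[2]]
    cv2.imwrite("pics/"+n,cv2.resize(im,None,fx=s,fy=s,interpolation=cv2.INTER_CUBIC))
E
python3 - <<'E'
from h import *
s=get_state();print({k:np.round(v,3).tolist() for k,v in s.items()}, tip_reach)
P={n:snapshot(n) for n in("top","side")}
for n,p in P.items():
    save(p,n+"1.png")
    for l in("block_centre","carrier","filter","lamp","post_tip","window"):
        for d in pinpoint(l,p)[:3]:
            w=world(p,d["at"]);print(n,l,round(d["conf"],2),w.round(3),pix(p,w).round())
E
```

```text
{'time_s': 0.0, 'joint_pos': [1.229, 0.3, 1.522, -0.0, 1.321, -0.067], 'joint_vel': [0.0, 0.001, 0.001, 0.001, 0.001, -0.0], 'joint_efforts': [-0.0, -54.35, -36.179, -0.0, 0.004, -0.0], 'position': [0.149, 0.529, 0.242], 'eef_rot': [-0.43, -3.112, 0.002], 'force': [-0.85, -0.275, 0.347], 'moment': [-0.011, -0.011, -0.048], 'gripper_force': 0.0, 'gripper_width': 0.085} 0.011
top block_centre 0.96 [0.572 0.132 0.027] [274. 216.]
top block_centre 0.65 [0.558 0.247 0.031] [231. 222.]
top carrier 0.75 [ 0.56   0.245 -0.   ] [234. 222.]
top carrier 0.61 [ 0.573  0.131 -0.   ] [275. 217.]
top filter 0.67 [0.628 0.107 0.004] [284. 197.]
top filter 0.57 [0.514 0.289 0.005] [218. 239.]
top lamp 0.56 [ 0.472 -0.214  0.006] [401. 252.]
top post_tip 0.69 [ 0.438 -0.22   0.147] [412. 265.]
top window 0.86 [ 0.502 -0.203  0.064] [400. 240.]
side block_centre 0.9 [0.57  0.143 0.036] [285. 193.]
side block_centre 0.65 [0.558 0.246 0.03 ] [263. 181.]
side block_centre 0.51 [ 0.57  -0.413  0.001] [422. 310.]
side carrier 0.64 [ 0.558  0.244 -0.   ] [265. 188.]
side carrier 0.56 [ 0.574  0.137 -0.001] [288. 202.]
side filter 0.92 [0.633 0.113 0.006] [307. 196.]
side filter 0.65 [0.515 0.292 0.   ] [246. 187.]
side lamp 0.95 [ 0.473 -0.206 -0.005] [338. 283.]
side post_tip 0.94 [ 0.442 -0.214  0.141] [332. 255.]
side window 0.58 [ 0.501 -0.199  0.068] [344. 259.]
```

```bash
python3 - <<'E'
import cv2,numpy as np
a=cv2.imread("pics/top1.png");b=cv2.imread("pics/side1.png")
cv2.imwrite("pics/c1.png",np.vstack([cv2.resize(a[170:270,190:350],(480,300),interpolation=2),cv2.resize(b[140:240,210:370],(480,300),interpolation=2)]))
E
```

```text
(no output)
```

View pics/top1.png

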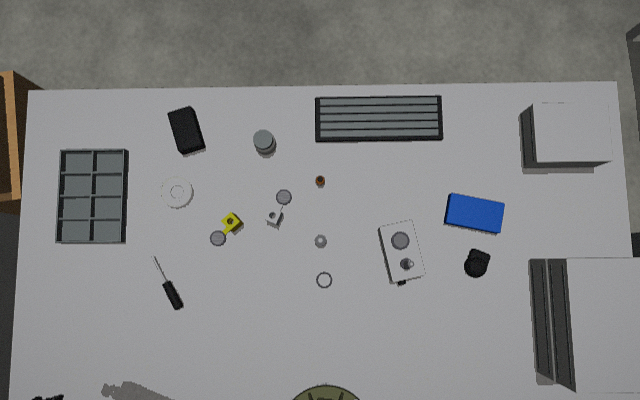

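View pics/side1.png

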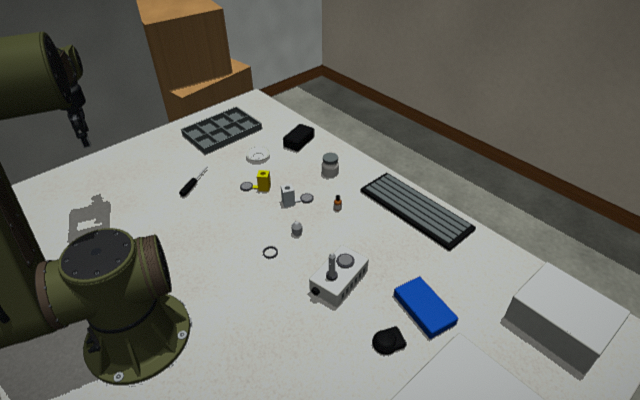

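View pics/c1.png

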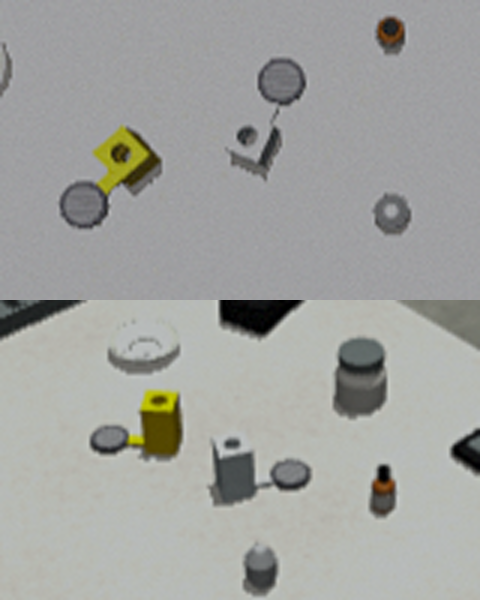

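Candidates for the carrier are the yellow one at top (232,222) / side (263,181), and the bare aluminium one at top (274,216) / side (288,196). The aluminium one fits the description and the yellow one is the look-alike to leave alone. The crop confirms this, with the aluminium carrier's filter at top (284,197). The lamp post is at top (407,265) and the window at (400,241).

```bash
cat > m.py <<'E'
from h import *
def back(p,uv,z):
    f=200/np.tan(np.radians(p["vertical_fov"]/2)); R=np.array(p["R"]);t=np.array(p["t"])
    d=R.T@np.array([(uv[0]-p["cx"])/f,(uv[1]-p["cy"])/f,1]); o=-R.T@t
    return o+d*(z-o[2])/d[2]
def near(l,p,X,r=.05):
    for d in pinpoint(l,p):
        w=world(p,d["at"])
        if np.linalg.norm((w-X)[:2])<r: return w
E
python3 - <<'E'
from m import *
A={"block_centre":([.572,.137,.032],.032),"filter":([.63,.11,.004],.0035),"post_tip":([.44,-.217,.146],.146),"window":([.502,-.201,.068],.068)}
for n in("top","side"):
    r={l:[] for l in A}
    for i in range(4):
        p=snapshot(n)
        for l,(X,z) in A.items():
            w=near(l,p,X)
            if w is not None: r[l].append(np.r_[w,back(p,pix(p,w),z)[:2]])
    for l in A: print(n,l,len(r[l]),np.mean(r[l],0).round(4),np.std(r[l],0).round(4))
    # dark discs
    g=cv2.cvtColor(p["color"],cv2.COLOR_RGB2GRAY)
    for l in("filter","window"):
        u,v=pix(p,A[l][0]).astype(int); 
        m=(g[v-14:v+15,u-14:u+15]<(150 if n=="side" else 125)).astype(np.uint8)
        k,lab,st,ce=cv2.connectedComponentsWithStats(cv2.morphologyEx(m,cv2.MORPH_OPEN,np.ones((3,3))))
        for j in range(1,k):
            if st[j,4]>40: c=ce[j]+[u-14,v-14];print(n,l,"blob",st[j],c.round(1),back(p,c,A[l][1]+.003).round(4))
E
```

```text
top block_centre 4 [0.5742 0.1322 0.0271 0.5737 0.1317] [0.0008 0.001  0.0008 0.0007 0.0011]
top filter 4 [0.6282 0.1048 0.0035 0.6282 0.1048] [0.0021 0.001  0.0015 0.002  0.001 ]
top post_tip 4 [ 0.4379 -0.2199  0.1467  0.4379 -0.22  ] [0.0003 0.0011 0.0024 0.0003 0.0011]
top window 4 [ 0.5003 -0.2026  0.0657  0.5002 -0.2022] [0.0014 0.0015 0.0017 0.0014 0.0013]
top filter blob [  8   7  16  16 191] [283.6 196.7] [0.6289 0.1066 0.0065]
top window blob [  7   6  19  19 269] [399.9 240.2] [ 0.5012 -0.203   0.071 ]
side block_centre 4 [0.5707 0.1405 0.0313 0.5702 0.1398] [0.0014 0.0003 0.0013 0.0014 0.0011]
side filter 4 [0.633  0.1133 0.0048 0.634  0.1145] [0.0007 0.0008 0.0023 0.0018 0.0025]
side post_tip 4 [ 0.44   -0.2152  0.1424  0.4378 -0.2175] [0.0029 0.0013 0.0005 0.003  0.001 ]
side window 2 [ 0.5021 -0.1986  0.0704  0.5036 -0.1971] [0.0001 0.0015 0.0007 0.0005 0.0011]
side filter blob [ 0  8  4 16 51] [293.1 198.7] [0.5921 0.1321 0.0065]
side filter blob [  8  10  14  11 126] [306.4 198.1] [0.626  0.1055 0.0065]
side window blob [  0   9  25  20 331] [341.2 261.6] [ 0.4865 -0.2033  0.071 ]
```

```bash
cat > d.py <<'E'
import sys; from m import *
from scipy.spatial.transform import Rotation as Ro
s=get_state(); R=Ro.from_rotvec(s["eef_rot"]).as_matrix()
x,y,z,ya=map(float,sys.argv[1:5])
print("t",s["time_s"],"pos",np.round(s["position"],4),"F",np.round(s["force"],2),"w",s["gripper_width"],"gf",s["gripper_force"],"j",np.round(s["joint_pos"],2))
a=np.degrees(np.arctan2(R[1,1],R[0,1])); print("y angle",a.round(2),"tilt",R[:,2].round(4))
print("tool shift",(R.T@(np.array([x,y,z])-s["position"])).round(4),"turn z",-(ya-a))
E
python3 -m inch '[[[0,0,8.3],[0,0,0],1],[[0,0,0],[-0.02,-0.007,0],1],[[0,0,0],[-0.04,-0.014,0],1],[[0,0,0],[-0.04,-0.014,0],1],[[0,0,0],[-0.04,-0.014,0],1],[[0,0,0],[-0.04,-0.014,0],1],[[0,0,0],[-0.04,-0.014,0],1],[[0,0,0],[-0.04,-0.014,0],1],[[0,0,0],[-0.04,-0.014,0],1],[[0,0,0],[-0.04,-0.014,0],1],[[0,0,0],[-0.04,-0.014,0],1],[[0,0,0],[-0.04,-0.014,0],1]]' 40
python3 d.py .572 .134 .14 66
```

```text
time_s: 3.9
position: [0.474, 0.2225, 0.2425]
eef_rot: [0.655, 3.072, 0.0]
force: [0.4, -0.2, -0.5]
gripper_width: 0.0856
gripper_force: 0.0
t 3.9 pos [0.474  0.2225 0.2425] F [ 0.4  -0.2  -0.55] w 0.08561743799645513 gf 0.0 j [ 0.37  0.24  1.6   0.    1.3  -0.78]
y angle 65.95 tilt [ 3.e-04  2.e-04 -1.e+00]
tool shift [-0.1256 -0.0409  0.1025] turn z -0.05282261475821315
```

```bash

python3 -m inch '[[[0,0,0],[-0.04,-0.013,0],1],[[0,0,0],[-0.04,-0.013,0.02],1],[[0,0,0],[-0.03,-0.010,0.04],1],[[0,0,0],[-0.0156,-0.005,0.04],1],[[0,0,0],[0,0,0],1],[[0,0,0],[0,0,0],1]]'
python3 d.py .572 .134 .038 66
python3 - <<'E'
from m import *
p=snapshot("side");save(p,"s2.png",(220,130,380,230),4)
print(pix(p,get_state()["position"]))
E
```

```text
time_s: 4.5
position: [0.5703, 0.1359, 0.1435]
eef_rot: [-0.655, -3.072, 0.0]
force: [0.3, 0.9, 0.7]
gripper_width: 0.0857
gripper_force: 0.0
t 4.5 pos [0.5703 0.1359 0.1435] F [0.27 0.92 0.71] w 0.08571048681276314 gf 0.0 j [ 0.17  0.48  1.52  0.    1.15 -0.98]
y angle 65.93 tilt [-7.e-04 -0.e+00 -1.e+00]
tool shift [-0.0024 -0.0011  0.1055] turn z -0.06715920308417367
[284.59937692 166.88403752]
```

View pics/s2.png

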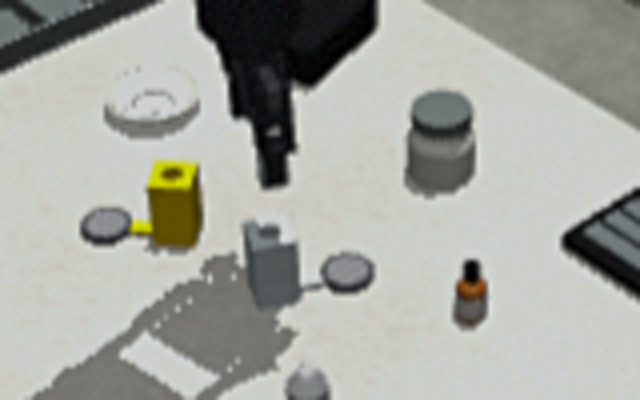

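The open gripper hangs at about (270,180) in the crop, over the aluminium block at (272,265). The yellow block at (175,205) is clear of it. I'll descend and close.

```bash

python3 -m inch '[[[0,0,0],[-0.0024,-0.001,0.02],1],[[0,0,0],[0,0,0.03],1],[[0,0,0],[0,0,0.03],1],[[0,0,0],[0,0,0.015],1],[[0,0,0],[0,0,0.0085],1],[[0,0,0],[0,0,0],1],[[0,0,0],[0,0,0],0.2],[[0,0,0],[0,0,0],-0.2],[[0,0,0],[0,0,0],-1],[[0,0,0],[0,0,0],-1],[[0,0,0],[0,0,0],-1],[[0,0,0],[0,0,0],-1]]' 40
python3 d.py .572 .134 .038 66
```

```text
time_s: 5.75
position: [0.5726, 0.1339, 0.0404]
eef_rot: [0.654, 3.072, 0.001]
force: [-2.4, -0.3, 6.5]
gripper_width: 0.0355
gripper_force: 40.3
t 5.75 pos [0.5726 0.1339 0.0404] F [-2.4  -0.26  6.47] w 0.03545704383428441 gf 40.2750448230654 j [ 0.17  0.62  1.57 -0.    0.95 -0.98]
y angle 65.95 tilt [ 1.1e-03  1.0e-04 -1.0e+00]
tool shift [ 0.0006 -0.0002  0.0024] turn z -0.04604561414217301
```

```bash

python3 -m inch '[[[0,0,0],[0,0,0],-1],[[0,0,0],[0,0,-0.01],-1],[[0,0,0],[0,0,-0.02],-1],[[0,0,0],[0,0,-0.03],-1],[[0,0,0],[0,0,-0.03],-1],[[0,0,0],[0,0,-0.03],-1],[[0,0,0],[0,0,-0.03],-1],[[0,0,0],[0,0,-0.02],-1],[[0,0,0],[0,0,-0.01],-1],[[0,0,0],[0,0,0],-1],[[0,0,0],[0,0,0],-1]]' 70
python3 d.py .438 -.219 .22 105.7
python3 - <<'E'
from m import *
from scipy.spatial.transform import Rotation as Ro
X=get_state();R=Ro.from_rotvec(X["eef_rot"]).as_matrix();X=X["position"]
for n in("top","side"):
    for i in range(2):
        p=snapshot(n)
        for l in("block_centre","filter"):
            w=near(l,p,X+(R@[-.06,0,0] if l=="filter" else 0))
            if w is not None: print(n,l,w.round(4),"tool",(R.T@(w-X)).round(4))
    save(p,n+"3.png",(220,100,380,220),4)
E
```

```text
time_s: 6.85
position: [0.5719, 0.1338, 0.2185]
eef_rot: [-0.654, -3.071, 0.001]
force: [-0.1, -0.8, -1.5]
gripper_width: 0.0358
gripper_force: 69.9
t 6.85 pos [0.5719 0.1338 0.2185] F [-0.06 -0.78 -1.5 ] w 0.03577285514843154 gf 69.92263600230217 j [ 0.17  0.4   1.44  0.    1.3  -0.98]
y angle 65.95 tilt [-1.5e-03 -2.0e-04 -1.0e+00]
tool shift [-0.0215 -0.3767 -0.0012] turn z -39.74895986457351
top filter [0.6259 0.1031 0.1822] tool [-0.0619 -0.006   0.0362]
top filter [0.6268 0.1036 0.1829] tool [-0.0625 -0.0052  0.0356]
side block_centre [0.5694 0.1412 0.2118] tool [0.0052 0.0057 0.0067]
side filter [0.6313 0.1119 0.1817] tool [-0.0633  0.0042  0.0367]
side block_centre [0.5707 0.143  0.2102] tool [0.0048 0.0079 0.0083]
side filter [0.633  0.1112 0.1816] tool [-0.0651  0.0043  0.0368]
```

View pics/side3.png

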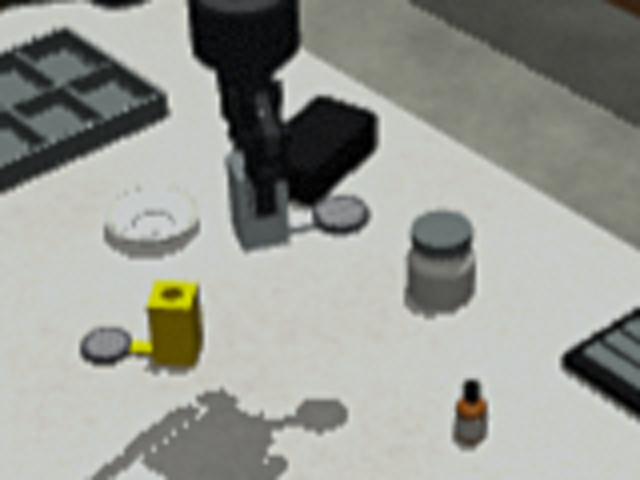

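The block is held upright between the pads at about (262,205) in the crop, with the filter at (340,215) and the neighbours undisturbed. Next I turn and carry it to above the post.

```bash

python3 -m inch '[[[0,0,-7.95],[0,0,0],-1],[[0,0,-7.95],[0,0,0],-1],[[0,0,-7.95],[0,0,0],-1],[[0,0,-7.95],[0,0,0],-1],[[0,0,-7.95],[0,0,0],-1],[[0,0,0],[0,0,0],-1]]'
python3 -m inch '[[[0,0,0],[0.01,-0.0135,0],-1],[[0,0,0],[0.02,-0.027,0],-1],[[0,0,0],[0.02,-0.027,0],-1],[[0,0,0],[0.02,-0.027,0],-1],[[0,0,0],[0.02,-0.027,0],-1],[[0,0,0],[0.02,-0.027,0],-1],[[0,0,0],[0.02,-0.027,0],-1],[[0,0,0],[0.02,-0.027,0],-1],[[0,0,0],[0.02,-0.027,0],-1],[[0,0,0],[0.02,-0.027,0],-1],[[0,0,0],[0.02,-0.027,0],-1],[[0,0,0],[0.01,-0.0135,0],-1]]'
python3 -m inch '[[[0,0,0],[0.0045,-0.0066,0],-1],[[0,0,0],[0,0,0],-1],[[0,0,0],[0,0,0],-1],[[0,0,0],[0,0,0],-1]]'
python3 d.py .438 -.219 .22 105.7
cat > look.py <<'E'
from m import *
from scipy.spatial.transform import Rotation as Ro
import sys
X=get_state();R=Ro.from_rotvec(X["eef_rot"]).as_matrix();X=X["position"]
for n in("top","side"):
    r={}
    for i in range(3):
        p=snapshot(n)
        for l,o in (("block_centre",[0,0,.008]),("filter",[-.062,0,.0365]),("post_tip",[0,0,.07]),("window",[-.062,0,.15])):
            w=near(l,p,X+R@o)
            if w is not None: r.setdefault(l,[]).append(R.T@(w-X))
    for l in r: print(n,l,len(r[l]),"tool",np.mean(r[l],0).round(4),np.std(r[l],0).round(4))
    save(p,n+sys.argv[1]+".png",(300,180,460,300),4)
E
python3 look.py 4
```

```text
time_s: 8.05
position: [0.5722, 0.1339, 0.2196]
eef_rot: [-0.433, 3.112, -0.0]
force: [-0.4, 0.5, -1.5]
gripper_width: 0.0353
gripper_force: 69.8
time_s: 9.25
position: [0.4393, -0.2139, 0.2197]
eef_rot: [-0.42, 3.113, -0.001]
force: [-0.6, -0.1, -2.5]
gripper_width: 0.0354
gripper_force: 70.0
time_s: 9.65
position: [0.4385, -0.2184, 0.2196]
eef_rot: [-0.43, 3.112, 0.0]
force: [-0.0, 0.5, -1.5]
gripper_width: 0.0351
gripper_force: 70.0
t 9.65 pos [ 0.4385 -0.2184  0.2196] F [-0.04  0.46 -1.46] w 0.03511894004413529 gf 70.00184381380677 j [-0.54  0.19  1.72  0.    1.24 -2.38]
y angle 105.73 tilt [ 0.e+00  1.e-04 -1.e+00]
tool shift [ 0.0007 -0.0004 -0.0004] turn z 0.025260405058190827
top filter 3 tool [-0.0593 -0.0033  0.038 ] [0.0013 0.0022 0.0015]
top post_tip 3 tool [ 0.0005 -0.0007  0.0727] [0.0009 0.0012 0.0007]
top window 3 tool [-0.0652 -0.0026  0.1549] [0.0004 0.0005 0.0008]
top block_centre 1 tool [ 0.0042 -0.0008  0.0719] [0. 0. 0.]
side block_centre 3 tool [0.0011 0.0066 0.0076] [0.0015 0.0007 0.002 ]
side filter 3 tool [-0.0655  0.0008  0.0351] [0.0013 0.0009 0.0016]
side post_tip 3 tool [-0.0038  0.0009  0.0771] [0.0011 0.0008 0.0006]
side window 3 tool [-0.0658  0.0015  0.1512] [0.0013 0.0007 0.0009]
```

```bash

python3 -m inch '[[[0,0,0],[-0.0015,0.0005,0.01],-1],[[0,0,0],[0,0,0.01],-1],[[0,0,0],[0,0,0],-1]]'
python3 look.py 5
python3 - <<'E'
import cv2,numpy as np
a=cv2.imread("pics/top5.png");b=cv2.imread("pics/side5.png")
cv2.imwrite("pics/c5.png",np.hstack([a[100:,100:500],b[100:,50:450]]))
E
```

```text
time_s: 11.45
position: [0.439, -0.2179, 0.1976]
eef_rot: [0.429, -3.11, -0.003]
force: [-0.4, 0.7, -1.9]
gripper_width: 0.0353
gripper_force: 70.0
top filter 3 tool [-0.0571 -0.0036  0.035 ] [0.0025 0.0009 0.0021]
top post_tip 3 tool [ 0.0007 -0.0026  0.0493] [0.0013 0.0002 0.0013]
top window 3 tool [-0.0637 -0.0021  0.1322] [0.0007 0.0014 0.002 ]
side filter 3 tool [-0.0676  0.0021  0.0333] [0.0007 0.0012 0.0007]
side post_tip 3 tool [-0.002   0.0015  0.054 ] [0.0007 0.0007 0.0017]
side window 3 tool [-0.065   0.0004  0.1304] [0.0018 0.0022 0.0008]
side block_centre 2 tool [-0.0017  0.0077  0.0064] [0.0015 0.0011 0.0001]
```

View pics/c5.png

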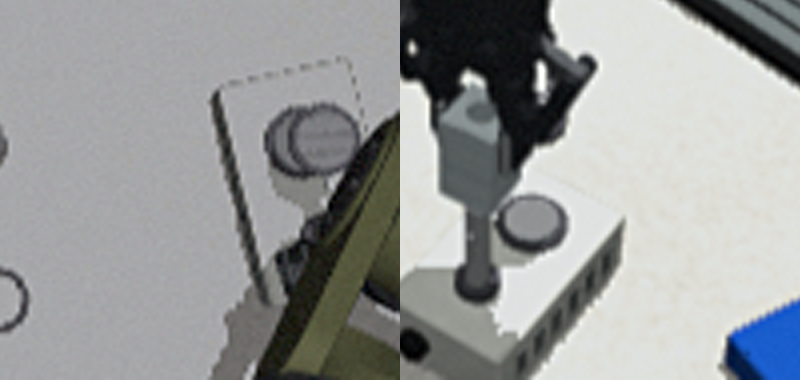

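Side view: the post at crop (478,235) runs up under the block at (478,150). Top view: the filter at crop (323,140) sits above the window. Alignment is good, so I'll lower in small steps and watch the force.

```bash

python3 -m inch '[[[0,0,0],[0,0,0.004],-1],[[0,0,0],[0,0,0.004],-1],[[0,0,0],[0,0,0],-1]]' | egrep 'pos|force: \['
for i in 1 ; do python3 -m inch '[[[0,0,0],[0,0,0.002],-1],[[0,0,0],[0,0,0],-1]]' | egrep 'pos|force: \['; done
python3 -m inch '[[[0,0,0],[0,0,0.002],-1],[[0,0,0],[0,0,0],-1]]' | egrep 'pos|force: \['
python3 -m inch '[[[0,0,0],[0,0,0.002],-1],[[0,0,0],[0,0,0],-1]]' | egrep 'pos|force: \['
python3 d.py .438 -.219 .17 105.7
```

```text
position: [0.4393, -0.2181, 0.1908]
force: [-0.7, -0.6, -1.5]
position: [0.4395, -0.2182, 0.1893]
force: [0.1, 0.5, -1.0]
position: [0.4395, -0.2182, 0.1873]
force: [-0.4, 1.0, -1.1]
position: [0.4395, -0.2182, 0.1853]
force: [0.3, -0.2, -1.8]
t 13.85 pos [ 0.4395 -0.2182  0.1853] F [ 0.29 -0.2  -1.77] w 0.03532118102169142 gf 70.00127856619656 j [-0.54  0.23  1.75 -0.    1.16 -2.38]
y angle 105.71 tilt [-3.e-04  2.e-04 -1.e+00]
tool shift [ 0.0017 -0.0004  0.0153] turn z 0.005726975799888123
```

```bash

python3 -m inch '[[[0,0,0],[0,0,0.002],-1],[[0,0,0],[0,0,0],-1]]' | egrep 'pos|force: \['
python3 -m inch '[[[0,0,0],[0,0,0.002],-1],[[0,0,0],[0,0,0],-1]]' | egrep 'pos|force: \['
python3 -m inch '[[[0,0,0],[0,0,0.002],-1],[[0,0,0],[0,0,0],-1]]' | egrep 'pos|force: \['
python3 d.py .438 -.219 .17 105.7
```

```text
position: [0.4395, -0.2182, 0.1833]
force: [-0.6, 0.4, -1.9]
position: [0.4398, -0.218, 0.1816]
force: [1.8, 2.5, 0.5]
position: [0.4402, -0.2177, 0.1803]
force: [2.4, 8.6, 7.0]
t 14.45 pos [ 0.4402 -0.2177  0.1803] F [2.45 8.55 6.99] w 0.03530850475095764 gf 71.19332648813725 j [-0.53  0.23  1.76  0.    1.15 -2.38]
y angle 105.71 tilt [ 1.8e-03  8.0e-04 -1.0e+00]
tool shift [ 0.0025 -0.0006  0.0103] turn z 0.007994377447843704
```

```bash

python3 -m inch '[[[0,0,0],[-0.0012,0.0019,-0.001],-1],[[0,0,0],[0,0,0],-1],[[0,0,0],[0,0,0],-1]]' | egrep 'pos|force: \['
python3 -m inch '[[[0,0,0],[0,0,0.0015],-1],[[0,0,0],[0,0,0],-1]]' | egrep 'pos|force: \['
python3 d.py .438 -.219 .17 105.7
```

```text
position: [0.4401, -0.2162, 0.1804]
force: [0.7, 0.3, -2.3]
position: [0.4401, -0.2161, 0.1787]
force: [0.1, 1.1, -1.9]
t 14.95 pos [ 0.4401 -0.2161  0.1787] F [ 0.1   1.06 -1.86] w 0.0348827359982407 gf 70.0731407571584 j [-0.53  0.23  1.76 -0.    1.15 -2.38]
y angle 105.7 tilt [-4.e-04  2.e-04 -1.e+00]
tool shift [ 0.0028 -0.0022  0.0087] turn z -0.0025537073251911124
```

```bash

python3 -m inch '[[[0,0,0],[-0.0002,0.0003,0.0015],-1],[[0,0,0],[0,0,0],-1]]' | egrep 'pos|force: \['
python3 -m inch '[[[0,0,0],[0,0,0.0015],-1],[[0,0,0],[0,0,0],-1]]' | egrep 'pos|force: \['
python3 -m inch '[[[0,0,0],[0,0,0.0015],-1],[[0,0,0],[0,0,0],-1]]' | egrep 'pos|force: \['
python3 -m inch '[[[0,0,0],[0,0,0.0015],-1],[[0,0,0],[0,0,0],-1]]' | egrep 'pos|force: \['
python3 -m inch '[[[0,0,0],[0,0,0.0015],-1],[[0,0,0],[0,0,0],-1]]' | egrep 'pos|force: \['
```

```text
position: [0.4402, -0.2157, 0.1773]
force: [0.9, 0.8, -1.0]
position: [0.4403, -0.2157, 0.1759]
force: [1.2, 0.2, -1.1]
position: [0.4403, -0.2157, 0.1744]
force: [-0.0, 0.7, -0.8]
position: [0.4403, -0.2157, 0.1728]
force: [-0.5, -0.3, -0.3]
position: [0.4403, -0.2157, 0.1714]
force: [-0.7, -0.1, -1.4]
```

```bash

python3 -m inch '[[[0,0,0],[0,0,0.0015],-1],[[0,0,0],[0,0,0],-1]]' | egrep 'pos|force: \['
python3 -m inch '[[[0,0,0],[0,0,0.0015],-1],[[0,0,0],[0,0,0],-1]]' | egrep 'pos|force: \['
python3 -m inch '[[[0,0,0],[0,0,0.0015],-1],[[0,0,0],[0,0,0],-1]]' | egrep 'pos|force: \['
python3 -m inch '[[[0,0,0],[0,0,0.0015],-1],[[0,0,0],[0,0,0],-1]]' | egrep 'pos|force: \['
python3 -m inch '[[[0,0,0],[0,0,0.0015],-1],[[0,0,0],[0,0,0],-1]]' | egrep 'pos|force: \['
```

```text
position: [0.4403, -0.2157, 0.1699]
force: [-0.9, 0.1, -1.7]
position: [0.4403, -0.2157, 0.1684]
force: [1.0, -0.3, -0.7]
position: [0.4403, -0.2157, 0.1669]
force: [-0.1, -0.5, -2.4]
position: [0.4403, -0.2157, 0.1654]
force: [-0.5, -0.5, -2.3]
position: [0.4403, -0.2157, 0.1639]
force: [1.0, -0.0, -1.8]
```

```bash

python3 -m inch '[[[0,0,0],[0,0,0.0015],-1],[[0,0,0],[0,0,0],-1]]' | egrep 'pos|force: \['
python3 -m inch '[[[0,0,0],[0,0,0.0015],-1],[[0,0,0],[0,0,0],-1]]' | egrep 'pos|force: \['
python3 -m inch '[[[0,0,0],[0,0,0.0015],-1],[[0,0,0],[0,0,0],-1]]' | egrep 'pos|force: \['
python3 -m inch '[[[0,0,0],[0,0,0.0015],-1],[[0,0,0],[0,0,0],-1]]' | egrep 'pos|force: \['
python3 -m inch '[[[0,0,0],[0,0,0.0015],-1],[[0,0,0],[0,0,0],-1]]' | egrep 'time|pos|force: \['
```

```text
position: [0.4403, -0.2157, 0.1624]
force: [0.2, -0.2, -1.0]
position: [0.4403, -0.2157, 0.1609]
force: [-0.5, 1.2, -1.6]
position: [0.4404, -0.2158, 0.1595]
force: [0.5, 0.2, -0.8]
position: [0.4407, -0.2159, 0.1583]
force: [1.5, 0.0, 1.4]
time_s: 17.95
position: [0.4405, -0.2159, 0.1568]
force: [1.1, 0.9, 2.1]
```

```bash

python3 -m inch '[[[0,0,0],[0,0,0.0015],-1],[[0,0,0],[0,0,0],-1]]' | egrep 'pos|force: \['
python3 -m inch '[[[0,0,0],[0,0,0.0015],-1],[[0,0,0],[0,0,0],-1]]' | egrep 'pos|force: \['
python3 -m inch '[[[0,0,0],[0,0,0.0015],-1],[[0,0,0],[0,0,0],-1]]' | egrep 'pos|force: \['
python3 -m inch '[[[0,0,0],[0,0,0.0015],-1],[[0,0,0],[0,0,0],-1]]' | egrep 'pos|force: \['
python3 -m inch '[[[0,0,0],[0,0,0.0015],-1],[[0,0,0],[0,0,0],-1]]' | egrep 'time|pos|force: \['
```

```text
position: [0.4402, -0.2157, 0.1546]
force: [2.4, -0.3, -3.0]
position: [0.4402, -0.2156, 0.1531]
force: [1.6, 0.1, -3.8]
position: [0.4402, -0.2157, 0.1517]
force: [1.0, 0.8, -3.5]
position: [0.4402, -0.2158, 0.1503]
force: [1.6, 0.1, -3.8]
time_s: 18.95
position: [0.4403, -0.2157, 0.1489]
force: [1.1, 0.1, -3.0]
```

```bash

python3 -m inch '[[[0,0,0],[0,0,0.0015],-1],[[0,0,0],[0,0,0.0015],-1],[[0,0,0],[0,0,0],-1]]' | egrep 'pos|force: \['
python3 -m inch '[[[0,0,0],[0,0,0.0015],-1],[[0,0,0],[0,0,0.0015],-1],[[0,0,0],[0,0,0],-1]]' | egrep 'pos|force: \['
python3 -m inch '[[[0,0,0],[0,0,0.0015],-1],[[0,0,0],[0,0,0],-1]]' | egrep 'pos|force: \['
python3 -m inch '[[[0,0,0],[0,0,0.001],-1],[[0,0,0],[0,0,0],-1]]' | egrep 'pos|force: \['
python3 -m inch '[[[0,0,0],[0,0,0.001],-1],[[0,0,0],[0,0,0],-1]]' | egrep 'time|pos|force: \['
```

```text
position: [0.4402, -0.2157, 0.1457]
force: [1.3, 0.0, -3.7]
position: [0.4402, -0.2157, 0.1427]
force: [1.5, -0.0, -3.1]
position: [0.4403, -0.2157, 0.1413]
force: [2.0, -0.3, -3.3]
position: [0.4403, -0.2157, 0.1404]
force: [2.1, -0.0, -2.1]
time_s: 20.15
position: [0.4403, -0.2158, 0.1394]
force: [1.5, 0.0, -3.6]
```

```bash

python3 -m inch '[[[0,0,0],[0,0,0.001],-1],[[0,0,0],[0,0,0],-1]]' | egrep 'pos|force: \['
python3 -m inch '[[[0,0,0],[0,0,0.001],-1],[[0,0,0],[0,0,0],-1]]' | egrep 'pos|force: \['
python3 -m inch '[[[0,0,0],[0,0,0.001],-1],[[0,0,0],[0,0,0],-1]]' | egrep 'pos|force: \['
python3 -m inch '[[[0,0,0],[0,0,0.001],-1],[[0,0,0],[0,0,0],-1]]' | egrep 'pos|force: \['
python3 -m inch '[[[0,0,0],[0,0,0.001],-1],[[0,0,0],[0,0,0],-1]]' | egrep 'time|pos|force: \['
```

```text
position: [0.4403, -0.2157, 0.1384]
force: [1.5, 1.4, -2.1]
position: [0.4403, -0.2158, 0.1374]
force: [1.5, -0.3, -3.2]
position: [0.4403, -0.2158, 0.1364]
force: [1.5, -0.9, -2.3]
position: [0.4403, -0.2158, 0.1354]
force: [0.9, -0.7, -3.6]
time_s: 21.15
position: [0.4403, -0.2157, 0.1344]
force: [1.6, 0.1, -4.1]
```

```bash

python3 -m inch '[[[0,0,0],[0,0,0.001],-1],[[0,0,0],[0,0,0],-1]]' | egrep 'pos|force: \['
python3 -m inch '[[[0,0,0],[0,0,0.001],-1],[[0,0,0],[0,0,0],-1]]' | egrep 'pos|force: \['
python3 -m inch '[[[0,0,0],[0,0,0.001],-1],[[0,0,0],[0,0,0],-1]]' | egrep 'time|pos|force: \['
```

```text
position: [0.4403, -0.2157, 0.1334]
force: [2.3, -0.6, -2.3]
position: [0.4402, -0.2157, 0.1322]
force: [1.2, 0.4, -5.4]
time_s: 21.75
position: [0.4402, -0.2156, 0.1311]
force: [2.2, 0.5, -7.3]
```

The tug has started (-7.3 N). I'll continue in finer steps until it fades.

```bash

python3 -m inch '[[[0,0,0],[0,0,0.0007],-1],[[0,0,0],[0,0,0],-1]]' | egrep 'pos|force: \['
python3 -m inch '[[[0,0,0],[0,0,0.0007],-1],[[0,0,0],[0,0,0],-1]]' | egrep 'pos|force: \['
python3 -m inch '[[[0,0,0],[0,0,0.0007],-1],[[0,0,0],[0,0,0],-1]]' | egrep 'time|pos|force: \['
```

```text
position: [0.4403, -0.2157, 0.1306]
force: [3.2, -0.3, -6.6]
position: [0.4403, -0.2158, 0.13]
force: [2.2, 1.1, -7.1]
time_s: 22.35
position: [0.4402, -0.2158, 0.1295]
force: [1.0, -0.6, -4.4]
```

```bash

python3 -m inch '[[[0,0,0],[0,0,0.0005],-1],[[0,0,0],[0,0,0],-1]]' | egrep 'pos|force: \['
python3 -m inch '[[[0,0,0],[0,0,0.0005],-1],[[0,0,0],[0,0,0],-1]]' | egrep 'time|pos|force: \['
```

```text
position: [0.4404, -0.2158, 0.1291]
force: [0.7, -0.3, -1.5]
time_s: 22.75
position: [0.4404, -0.2158, 0.1286]
force: [-0.0, 1.1, -2.5]
```

```bash

python3 -m inch '[[[0,0,0],[0,0,0.0003],-1],[[0,0,0],[0,0,0],-1],[[0,0,0],[0,0,0],-1]]' | egrep 'pos|force: \['
python3 -m inch '[[[0,0,0],[0,0,0],-1]]' | egrep 'time|pos|force: \['
```

```text
position: [0.4404, -0.2158, 0.1283]
force: [0.9, -0.2, -0.1]
time_s: 23.15
position: [0.4404, -0.2158, 0.1282]
force: [1.0, -0.4, -0.8]
```

The tug is gone and the balls are home. I'll soften the grip, open, and check before withdrawing.

```bash

python3 -m inch '[[[0,0,0],[0,0,0],-1],[[0,0,0],[0,0,0],-1]]' 20 | egrep 'pos|force'
python3 -m inch '[[[0,0,0],[0,0,0],0],[[0,0,0],[0,0,0],0.5],[[0,0,0],[0,0,0],1],[[0,0,0],[0,0,0],1],[[0,0,0],[0,0,0],1]]' | egrep 'time|pos|width|force'
python3 look.py 6
python3 - <<'E'
import cv2,numpy as np
a=cv2.imread("pics/top6.png");b=cv2.imread("pics/side6.png")
cv2.imwrite("pics/c6.png",np.hstack([a[50:450,100:500],b[50:450,50:450]]))
E
```

```text
position: [0.4404, -0.2158, 0.1282]
force: [-0.6, -0.8, -0.1]
gripper_force: 70.7
time_s: 23.85
position: [0.4403, -0.2158, 0.1281]
force: [0.1, 0.3, -0.0]
gripper_width: 0.0855
gripper_force: 0.0
top filter 3 tool [-0.06   -0.0029  0.0397] [0.0018 0.0016 0.0011]
top post_tip 3 tool [ 0.0029 -0.0034 -0.0176] [0.0007 0.0016 0.0009]
top window 3 tool [-0.0609 -0.0038  0.0627] [0.0022 0.001  0.0012]
side block_centre 3 tool [-0.0011  0.0085  0.0067] [0.0011 0.0011 0.0004]
side filter 3 tool [-0.0664  0.0029  0.0374] [0.0012 0.0009 0.0006]
side post_tip 3 tool [ 0.0005  0.0007 -0.0137] [0.0004 0.0009 0.0013]
side window 3 tool [-0.0625 -0.0004  0.0622] [0.0013 0.0012 0.0021]
```

View pics/c6.png

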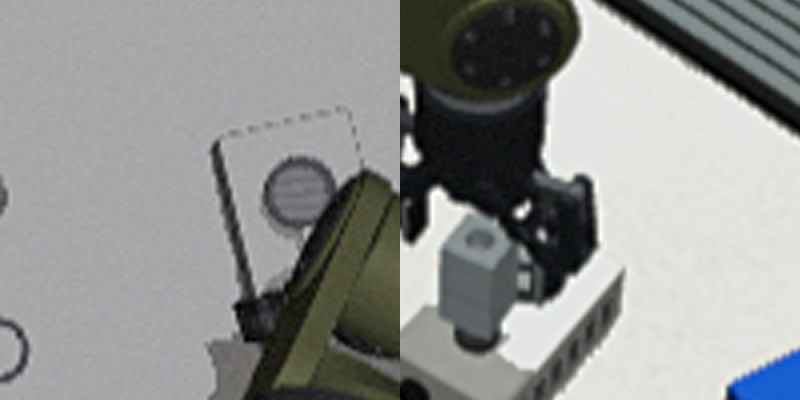

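The block stands on the post with the filter over the window (crop (300,190)), and the fingers are open and clear. I'll retract straight up and check that the carrier stayed.

```bash

python3 -m inch '[[[0,0,0],[0,0,-0.01],1],[[0,0,0],[0,0,-0.02],1],[[0,0,0],[0,0,-0.03],1],[[0,0,0],[0,0,-0.03],1],[[0,0,0],[0,0,-0.03],1],[[0,0,0],[0.03,0,-0.02],1],[[0,0,0],[0.04,0,0],1],[[0,0,0],[0.04,0,0],1],[[0,0,0],[0.02,0,0],1],[[0,0,0],[0,0,0],1]]' | egrep 'time|pos|force'
python3 - <<'E'
from m import *
A={"block_centre":[.44,-.216,.12],"filter":[.5,-.2,.091],"post_tip":[.44,-.217,.146],"window":[.502,-.201,.068]}
for n in("top","side"):
    p=snapshot(n); save(p,n+"7.png",(320,200,440,320),3)
    for l,X in A.items(): print(n,l,near(l,p,X))
a=cv2.imread("pics/top7.png");b=cv2.imread("pics/side7.png")
cv2.imwrite("pics/c7.png",np.hstack([a,b]))
E
```

```text
time_s: 26.35
position: [0.3226, -0.2415, 0.269]
force: [-0.0, 0.5, 0.4]
gripper_force: 0.0
top block_centre [ 0.44127111 -0.21813551  0.1161685 ]
top filter [ 0.49667772 -0.20046314  0.08500241]
top post_tip [ 0.43765345 -0.22185902  0.14633766]
top window [ 0.4981506  -0.20496516  0.06410906]
side block_centre [ 0.44247965 -0.20523863  0.11851186]
side filter [ 0.50533614 -0.19109681  0.09152925]
side post_tip [ 0.43811924 -0.21782199  0.14547583]
side window [ 0.50048012 -0.19924866  0.06884409]
```

View pics/c7.png

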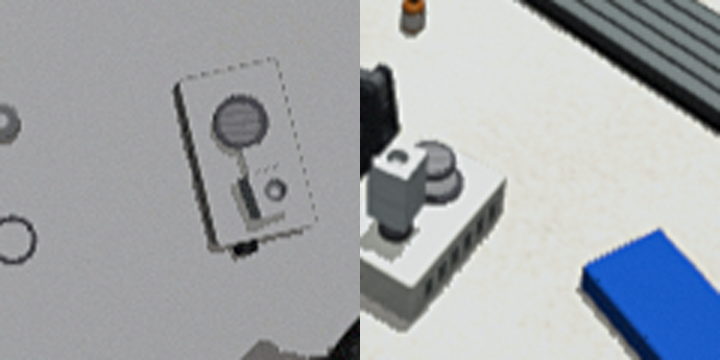

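The carrier hangs on the post at its clicked-in height: block centre about 0.118 m, filter about 0.09 m and over the window. The robot is clear, so I'm handing in.

```bash
python3 -c "
from station import *
print(finish_job())"
```

```text
the job is handed in; nothing more can be done
None
```

The aluminium filter carrier is on the post with the filter over the window: I lowered it until the click's tug (about 7 N) had faded, let go, saw it stay in place after the arm withdrew, and handed the job in at about 27 s.

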